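# Open the safety cap of the wood-oil can

## Task

Open the oil can in the bench stand: swing the stand's clamp lever up off the cap and right over until it lies well back on its far side, then press the safety cap firmly down (without ramming it), keep it pressed while turning it anticlockwise until you feel it stop, turn it back a little (about 15 degrees) to its free spot, and lift it off. Set the cap down upright and flat inside the shallow wooden tray, without dropping it, and leave the lever back; do not disturb the other things on the bench.

Things in the scene. Friction and masses are not known exactly. Their poses are not given: they have to be found in the camera images.
- stand: wooden bench stand, 150 x 190 x 22 mm, fixed, holding a square metal oil can (116 mm square). Origin on the table straight under the safety cap's axis, z up. The post of the lever's hinge (24 x 34 mm, top 177 mm above the table) stands on its -y side.
- lever (a joint): clamp lever: 0 = shut, level across the cap, 3 to 10 mm above its grip bar; grows to 2.55 rad as the handle is swung from the stand's +y side up and over to its -y side, about the stand's x axis. Stiff (0.2 N m friction), stays where it is left. It must lie back beyond 2.2 rad to leave room for a gripper over the cap.
- lever_hinge (a point): point on the lever's hinge line, 165 mm above the table, 78 mm from the cap's axis; x is the hinge line (the stand's x)
- lever_handle (a point): middle of the free part of the lever's handle: a round steel bar 14 mm thick, parallel to the hinge line, sticking out 52 mm from the lever's flat arm (16 mm wide) to the stand's -x side. This point is 143 mm from the hinge line and 40 mm to the -x side of the arm's middle; its frame turns with the lever.
- cap_mid (a point): black push-and-turn safety cap, 66 mm round, 57 mm high, 0.12 kg; this point is on its axis half-way up. From its flat round top rises a grip bar 60 mm long, 14 mm thick, 28 mm high, along this frame's x axis: the bar can be pinched while the fingertips push on the round top at either side.
- cap_top (a point): centre of the cap's flat round top (at the foot of the grip bar, 29 mm above the cap's lower edge). A spring lifts the cap: about 7 N starts it down, 12 N holds it at the bottom, 9 mm lower, where it meets the can. It turns past its catch only while at least 6 mm down, so keep pressing with 12 to 20 N all through the turn.
- neck (a point): centre of the can's shoulder under the cap, 85 mm up. Held down, the cap turns anticlockwise 0.8 to 1.5 rad to a firm stop (unseen, differs each time). Its one free spot is 0.26 rad short of the stop, good to 0.08 rad either way: let up there, it rises 12 mm and lifts straight off the neck (35 mm) and out of the collar (22 mm high, 79 mm wide); elsewhere it stays caught.
- tray: shallow open wooden tray, 150 x 150 mm outside, walls 7 mm thick and 25 mm high, floor 7 mm thick, fixed; origin under its centre, z up
- mug: white mug, 76 mm wide, 85 mm high, loose bystander; origin under its centre
- bottle: amber bottle, 60 mm wide, 130 mm high, loose bystander; origin under its centre
- jar: glass jar, 64 mm wide, 75 mm high, loose bystander; origin under its centre
- spare_can: small square metal can with a plain round cap, 90 x 90 x 97 mm, not in a stand, loose bystander; origin under its centre
- mallet: mallet, 200 mm long, lying on the table, loose bystander; x along its length
- brush: brush, 170 mm long, lying on the table, loose bystander; x along its length
- polish_block: cork block, 100 x 60 x 40 mm, loose bystander; origin under its centre
Not all that is in view belongs to the job. Of the things like the part that bears cap_mid, leave any that is blue or red; of the rest the smaller one is meant.

How it is judged:
By the outcome, as a careful person would: the job done as asked, in the order asked, and still so for the second after the job is handed in, with the robot touching nothing.
It also fails if it takes over 72 s, if anything falls off the work surface, if the arm or the gripper's body presses on something with over 40 N, if the wrist force passes 120 N, or if a joint passes its speed limit or range.

## Robot

A 6-joint arm with a two-finger parallel gripper is mounted at the origin on the work surface. World frame = base frame: x ahead of the robot, y to its left, z up, the work surface at z = 0. Lengths are in mm, angles in rad, forces in N, time in s.
With the tool pointing down it reaches from about 375 to 975 mm from the base axis. Payload 3.8 kg.
Tool frame: the origin (TCP) lies at the very end of the fingers, on their centre line; the grasp point (between the pads) lies 19 mm behind it (ctrl.grasp_offset is the distance from the TCP to the grasp point, in mm); z points along the fingers, x is the direction in which the jaws open and shut, and the axes are right-handed (so a half turn about z gives the same grasp; the last joint's range is limited). The gripper opens to 88 mm and grips with 3 to 60 N. Pads are 18 mm wide; open, the fingers measure 123 mm over their backs; the gripper's body (75 mm by 187 mm) begins 45 mm behind the grasp point.
Start: joints at [-1.297, 0.264, 1.604, -0, 1.274, -0.037], TCP at [206.423, -642.657, 238.706] pointing down, gripper open.
Joint ranges: [-2.63, 2.63], [-0.94, 2.18], [0.31, 2.57], [-1.31, 4.45], [0, 2.66], [-2.55, 2.55]. Speed limits (rad/s): [2.57, 2.57, 3.14, 3.14, 3.14, 3.14].

## Interface

Orientations are given as a unit quaternion [x, y, z, w].
In Python, from station import state, get_image, get_calibration, order, look_for, ctrl gives the robot as it stands.
- The arm moves only by the tool jog_arm, never from a script. Its argument "steps" is a list of rows, each a list of 6 numbers: the shift along the world's x, y, z in mm, then the turn, a rotation vector about the world's x, y, z in rad. In form: [[tx, ty, tz, rx, ry, rz], ...]. A call has 1 to 5 rows; each row shifts and turns the commanded pose from where the row before left it; what a row does not reach is not made up. A row lasts 1/8 s, in which the tool goes at most 62.5 mm and 10.7 degrees, less where a joint would pass 70% of its speed; a pose out of reach is approached as far as the arm can. A call is refused whole if a number of a shift passes 62.5 or a number of a turn 0.188, either way. A call with a gripper value outside its range is refused whole. "jaw" is the finger opening in mm, from 0 to 88.1, set as the call begins (left out, the last holds). The fingers move at their own pace and stop on an object; "grip_force" is the grip in N (left out, the last holds). Time passes only in rows, so rows that do not move let the fingers close. It gives the time, the measured TCP pose, the force and the opening at its end, in the units of the state.
- state(): the state, without advancing time (a new reading comes with each control period).
- get_image(name): name is "scene" or "side" or "wrist"; returns the picture (480x640x3 uint8, red, green, blue); there is no depth.
- get_calibration(name): a dict with "fov_y" (degrees; the focal length in pixels is half the picture's height over the tangent of half this angle, whatever the lens; pixels are square), "cx", "cy" (the principal point, pixels), "dist_coeffs" ([k1, k2, p1, p2, k3] as OpenCV has them; the pictures are not rectified), "position" and "attitude" of the camera in the world; the wrist camera has in their place "T_tool_cam" (4x4, takes a point from camera to tool coordinates, whose origin is the TCP and whose axes are the tool frame's). Camera axes: x right, y up, looking along -z (the intrinsics and any distortion apply to the point x, -y, -z); pixel columns grow to the right and rows downward; lengths in mm; the calibration is good to about 2 mm. A picture is of the moment at which its call begins: read the wrist's pose just before it. get_calibration takes no time and is no camera call.
- order.finish_job(): hands the job in, once; it reports no verdict.
Trained networks look in the newest picture that a camera, given by its name, has taken for a name from the list of things; names that differ only in an ending like _2 or _b are one class to them, and where a whole thing is asked for, a point or a joint stands for the part that bears it (a point fixed in the world has none). Each returns a list of dicts, best first, with "p" (0 to 1); they miss things now and then, are a little off and sometimes report something else, mostly with a low value. They report only what shows in the picture. A call takes as long as a camera call. They do not tell look-alikes from the thing itself.
- look_for(camera, label): "bbox" ([left, top, width, height] as shares, 0 to 1, of the picture: columns of its width, rows of its height, round what is visible of it).
The state is a dict: "time": time; "joints": joint angles; "joint_velocities": joint speeds; "tau": joint torques, N m; "position": TCP position; "ee_rot": TCP orientation; "contact_force": force on the tool from outside, world axes, zero at the start; "wrist_torque": the same for the moment, N m; "width": opening from 0.0 (shut) to 1.0 (fully open).
Only numpy, scipy, OpenCV 4.12 (cv2) and the standard library are available. Lean on these libraries where they do the work, as an engineer would, in place of code of your own. Each camera call takes 0.05 s, during which the arm holds its last target.

## Working session

There is one attempt and no reset: what is moved stays moved. The work goes in short steps, Python scripts to look and compute and a tool call to move; the robot and the scene stay as the last step left them, time stands still between calls to the robot, and variables do not carry over. Pictures are saved under pics/ and viewed, and the job is handed in when it is done.

Besides the shell and the picture viewer there is one more tool, called after "Call:" as a command line: name --pt "numbers of a row" for each row, then --argument value for the rest. jog_arm: Moves the arm, as the interface text tells. Its arguments: {"type":"object","properties":{"steps":{"type":"array","items":{"type":"array","items":{"type":"number"}}},"jaw":{"type":"number"},"grip_force":{"type":"number"}},"required":["steps"]}

```bash
ls; mkdir -p pics; python3 - <<'E'
from station import state, get_image, get_calibration, order, look_for, ctrl
import cv2
print(state()); print(ctrl.grasp_offset)
for n in ["scene","side","wrist"]:
    im=get_image(n); cv2.imwrite(f"pics/{n}0.png",im[:,:,::-1]); print(n,get_calibration(n))
E
```

```text
pics
{'time': 0.0, 'joints': array([-1.29693505e+00,  2.64770464e-01,  1.60536304e+00,  3.30096061e-06,
        1.27369474e+00, -3.68830338e-02]), 'joint_velocities': array([-2.46419629e-05, -6.57534402e-04,  7.78101320e-04, -7.16070266e-04,
        1.02088628e-04,  5.34193305e-05]), 'tau': array([-2.69605689e-04, -5.02114427e+01, -3.56873488e+01,  7.25617935e-02,
        2.93492444e-02, -1.57223044e-04]), 'position': array([ 206.21176062, -641.9871635 ,  237.38225747]), 'ee_rot': array([ 8.08011394e-01, -5.89165798e-01, -8.77315866e-04, -6.92661942e-04]), 'contact_force': array([-0.78519932, -0.63338688, -0.40071305]), 'wrist_torque': array([-0.04816548, -0.0208236 , -0.08413266]), 'width': 1.0051583991339412}
18.700000000000003
scene {'fov_y': 57.06929589379101, 'cx': 319.9557254282659, 'cy': 236.15603085868068, 'dist_coeffs': array([-0.01243042,  0.        ,  0.        ,  0.        ,  0.        ]), 'position': array([1624.73506985, -190.50398058,  795.69336669]), 'attitude': array([0.37661598, 0.31778401, 0.5528515 , 0.67195903])}
side {'fov_y': 54.213802934924594, 'cx': 319.08150988519935, 'cy': 229.5650112917702, 'dist_coeffs': array([-0.10508423,  0.        ,  0.        ,  0.        ,  0.        ]), 'position': array([  51.4399051, 1025.4497911,  783.2687411]), 'attitude': array([-0.11134971,  0.48783574,  0.84760269, -0.17659904])}
wrist {'fov_y': 68.6791187611137, 'cx': 319.78796390732464, 'cy': 238.88559742720858, 'dist_coeffs': array([-0.06953281,  0.        ,  0.        ,  0.        ,  0.        ]), 'T_tool_cam': array([[ 9.99999140e-01, -4.43810467e-04,  1.23387425e-03,
        -4.57317140e-01],
       [-2.87367708e-05, -9.48172228e-01, -3.17756865e-01,
        -8.27586513e+01],
       [ 1.31094912e-03,  3.17756557e-01, -9.48171425e-01,
        -1.46333582e+02],
       [ 0.00000000e+00,  0.00000000e+00,  0.00000000e+00,
         1.00000000e+00]])}
```

View pics/scene0.png

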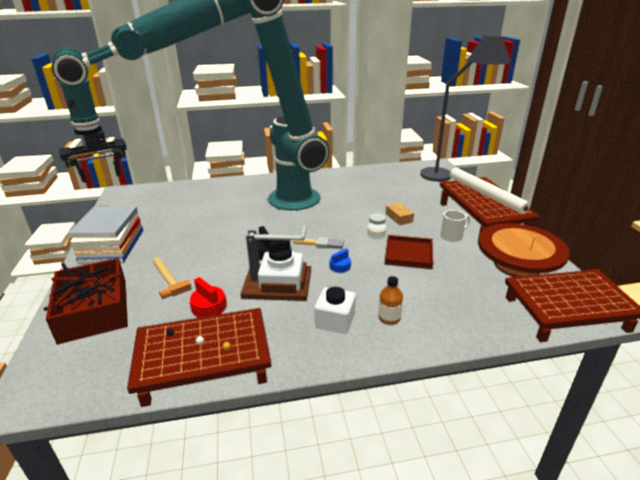

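View pics/side0.png

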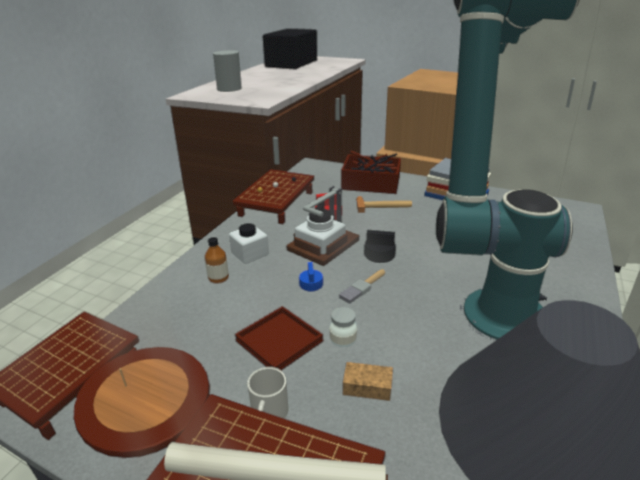

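View pics/wrist0.png

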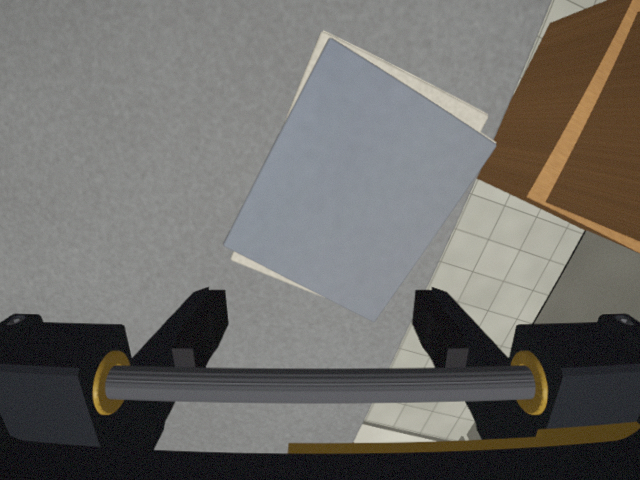

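```bash
cat > h.py <<'E'
import numpy as np, cv2
from scipy.spatial.transform import Rotation as R
from station import state, get_image, get_calibration, order, look_for, ctrl
def cam(name, st=None):
    c=get_calibration(name)
    f=240/np.tan(np.radians(c["fov_y"]/2))
    K=np.array([[f,0,c["cx"]],[0,f,c["cy"]],[0,0,1.]])
    if name=="wrist":
        st=st or state()
        T=np.eye(4);T[:3,:3]=R.from_quat(st["ee_rot"]).as_matrix();T[:3,3]=st["position"]
        T=T@c["T_tool_cam"]; Rc=T[:3,:3];p=T[:3,3]
    else: Rc=R.from_quat(c["attitude"]).as_matrix();p=c["position"]
    Rcv=Rc@np.diag([1,-1,-1.])
    return K,np.array(c["dist_coeffs"],float),Rcv,np.array(p)
def proj(C,P):
    K,d,Rw,p=C
    P=np.atleast_2d(np.asarray(P,float))
    return cv2.projectPoints(P,cv2.Rodrigues(Rw.T)[0],-Rw.T@p,K,d)[0][:,0]
def ray(C,uv):
    K,d,Rw,p=C
    u=cv2.undistortPoints(np.array([[uv]],float),K,d)[0,0]
    v=Rw@np.array([u[0],u[1],1.]); return p,v/np.linalg.norm(v)
def onz(C,uv,z):
    p,v=ray(C,uv); return p+v*(z-p[2])/v[2]
def tri(obs):
    A=np.zeros((3,3));b=np.zeros(3)
    for C,uv in obs:
        p,v=ray(C,uv);M=np.eye(3)-np.outer(v,v);A+=M;b+=M@p
    X=np.linalg.solve(A,b); return X,[np.linalg.norm(np.cross(X-ray(C,uv)[0],ray(C,uv)[1])) for C,uv in obs]
def crop(src,out,x0,y0,x1,y1,k):
    im=cv2.imread(src)[y0:y1,x0:x1]; cv2.imwrite(out,cv2.resize(im,None,fx=k,fy=k,interpolation=cv2.INTER_CUBIC))
E
python3 - <<'E'
from h import *
crop("pics/scene0.png","pics/s_c1.png",230,210,370,310,5)
crop("pics/side0.png","pics/d_c1.png",270,170,410,290,5)
for c in ["scene","side"]:
  for n in ["stand","lever","cap_mid","tray","mallet","brush","jar","mug"]:
    print(c,n,[(np.round(np.array(d["bbox"])*[640,480,640,480]).tolist(),round(d["p"],2)) for d in look_for(c,n)][:4])
E
```

```text
scene stand [([239.0, 223.0, 72.0, 77.0], 0.65)]
scene lever [([249.0, 225.0, 58.0, 15.0], 0.64), ([291.0, 240.0, 49.0, 8.0], 0.29), ([270.0, 242.0, 21.0, 22.0], 0.18)]
scene cap_mid [([193.0, 280.0, 33.0, 41.0], 0.89), ([270.0, 241.0, 20.0, 23.0], 0.74), ([258.0, 226.0, 15.0, 31.0], 0.61), ([384.0, 205.0, 30.0, 23.0], 0.4)]
scene tray [([382.0, 236.0, 49.0, 36.0], 0.66)]
scene mallet [([158.0, 258.0, 36.0, 42.0], 0.7)]
scene brush [([294.0, 238.0, 48.0, 12.0], 0.81)]
scene jar [([364.0, 209.0, 20.0, 31.0], 0.94)]
scene mug [([440.0, 211.0, 28.0, 29.0], 0.89), ([253.0, 227.0, 54.0, 14.0], 0.75), ([292.0, 241.0, 49.0, 10.0], 0.22)]
side stand [([286.0, 186.0, 73.0, 77.0], 0.94)]
side lever [([304.0, 189.0, 33.0, 27.0], 0.62), ([341.0, 272.0, 44.0, 30.0], 0.34)]
side cap_mid [([298.0, 261.0, 25.0, 33.0], 0.87), ([364.0, 232.0, 32.0, 29.0], 0.75), ([315.0, 191.0, 21.0, 18.0], 0.69), ([309.0, 202.0, 22.0, 26.0], 0.55)]
side tray []
side mallet [([356.0, 195.0, 54.0, 19.0], 0.9)]
side brush [([338.0, 269.0, 48.0, 34.0], 0.71)]
side jar [([327.0, 311.0, 30.0, 36.0], 0.84)]
side mug []
```

View pics/s_c1.png

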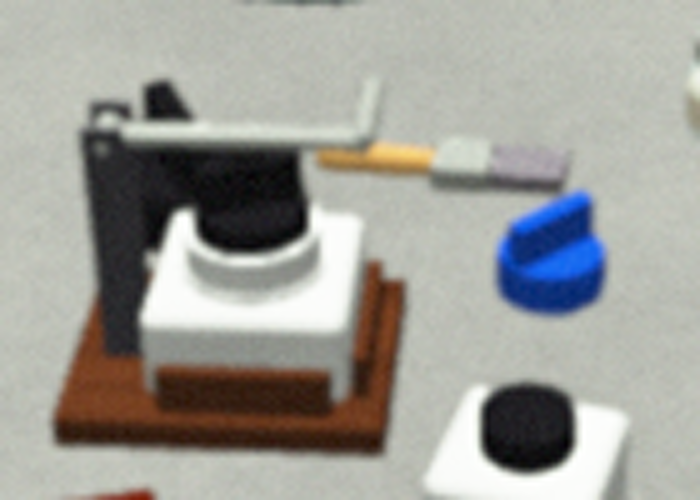

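View pics/d_c1.png

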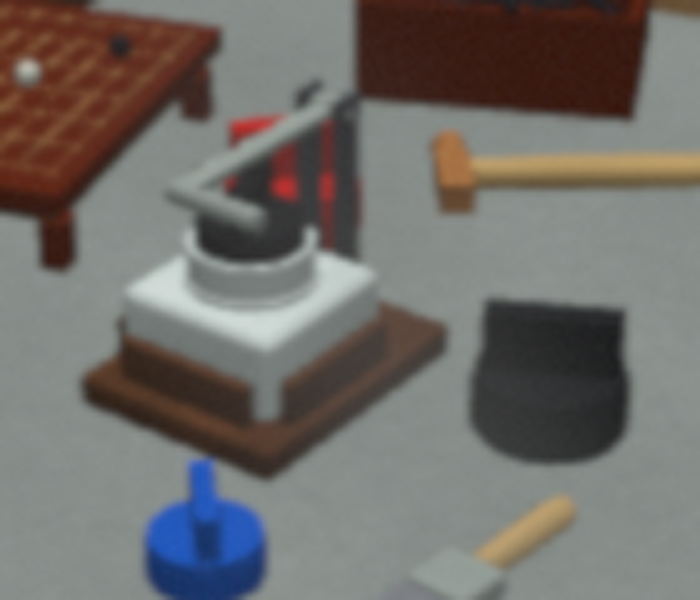

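```bash
python3 - <<'E'
from h import *
s=cam("scene");d=cam("side")
S=lambda u,v:(230+u/5,210+v/5)
D=lambda u,v:(270+u/5,170+v/5)
for n,a,b in [("collar ctr",S(254,235),D(252,250)),("handle corner",S(365,135),D(180,192)),("handle tip",S(374,82),D(262,220)),("hinge",S(105,130),D(340,103)),("base front-right top",S(405,285),D(85,388))]:
    print(n,*[np.round(x,1) for x in tri([(s,a),(d,b)])])
# tray
for n,b in [("tray",[382,236,49,36])]: print(onz(s,(409,251),7))
print("tray corners",[np.round(onz(s,c,25),0) for c in [(390,236),(432,239),(432,268),(386,264)]])
print("tray corners side",[np.round(onz(d,c,25),0) for c in [(279,308),(322,339),(281,368),(236,338)]])
print("bigblack",onz(d,D(550,420),0))
E
```

```text
collar ctr [ 568.2 -111.8   96.5] [0.6 0.6]
handle corner [583.6 -47.6 164.2] [0.3 0.3]
handle tip [526.  -33.4 164.5] [0.5 0.5]
hinge [ 543.7 -190.2  163.5] [2.4 2.4]
base front-right top [615.2 -14.9  61.6] [22.8 22.8]
[483.86922637 314.96510415   7.        ]
tray corners [array([408., 274.,  25.]), array([456., 405.,  25.]), array([613., 338.,  25.]), array([565., 209.,  25.])]
tray corners side [array([532., 230.,  25.]), array([387., 290.,  25.]), array([432., 407.,  25.]), array([572., 367.,  25.])]
bigblack [ 384.24482323 -144.77712899    0.        ]
```

Call:
jog_arm --pt "20 50 30 0 0 -0.15" --pt "40 50 30 0 0 -0.15" --pt "40 52 30 0 0 -0.15" --pt "40 52 30 0 0 -0.11" --pt "40 52 20 0 0 0"

```text
time: 1.58
position: [368.6, -409.8, 367.3]
ee_rot: [-0.613, 0.79, -0.001, 0.0]
contact_force: [0.3, -0.7, -0.2]
width: 1.0
```

Call:
jog_arm --pt "40 52 0 0 0 0" --pt "45 52 0 0 0 0" --pt "45 52 0 0 0 0" --pt "45 52 0 0 0 0" --pt "45 52 0 0 0 0"

```text
time: 2.2
position: [570.3, -170.7, 365.8]
ee_rot: [-0.614, 0.789, -0.0, 0.0]
contact_force: [-0.8, -0.2, 0.4]
width: 0.999
```

Call:
jog_arm --pt "0 0 0 0 0 0" --pt "0 0 0 0 0 0"

```text
time: 2.45
position: [569.1, -172.4, 365.3]
ee_rot: [-0.614, 0.789, 0.0, -0.0]
contact_force: [-0.6, 1.3, 0.4]
width: 1.002
```

```bash
python3 - <<'E'
from h import *
import pickle
st=state(); print(st["time"],st["position"],st["joints"],R.from_quat(st["ee_rot"]).as_matrix().round(3).tolist())
cv2.imwrite("pics/w1.png",get_image("wrist")[:,:,::-1]); pickle.dump(st,open("w1.pkl","wb"))
E
```

```text
2.45 [ 569.05193992 -172.39684232  365.27946335] [-3.35640050e-01  6.05161831e-02  1.60919849e+00 -7.27566425e-04
  1.47240011e+00  1.48347024e+00] [[-0.246, -0.969, -0.001], [-0.969, 0.246, -0.001], [0.001, 0.001, -1.0]]
```

View pics/w1.png

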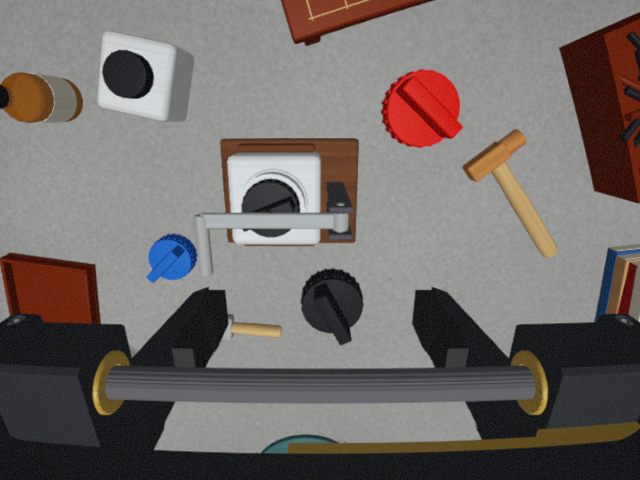

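```bash
python3 - <<'E'
from h import *
crop("pics/w1.png","pics/w1c.png",190,130,370,285,4)
E
```

```text
(no output)
```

View pics/w1c.png

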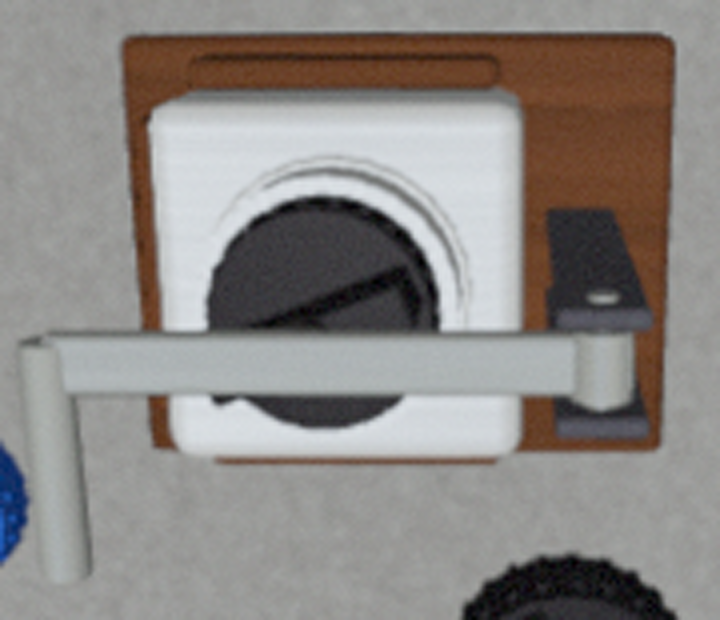

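```bash
python3 - <<'E'
from h import *
import pickle
st=pickle.load(open("w1.pkl","rb"));w=cam("wrist",st)
s=cam("scene");d=cam("side")
S=lambda u,v:(230+u/5,210+v/5)
D=lambda u,v:(270+u/5,170+v/5)
W=lambda u,v:(190+u/4,130+v/4)
pts={"corner":(S(365,135),D(180,192),W(42,362)),"tip":(S(374,82),D(262,220),W(66,578)),"hinge":(S(112,130),D(335,100),W(603,365))}
for n,(a,b,c) in pts.items():
    X,e=tri([(s,a),(d,b),(w,c)]);print(n,X.round(1),np.round(e,1), onz(w,c,165).round(1))
print("handle mid z165",onz(w,W(60,500),165))
for n,c in {"bar far end z":W(408,275),"cap ctr top":W(325,312)}.items(): print(n,onz(w,c,118).round(1))
yaw=np.arctan2(*(onz(w,W(603,365),165)-onz(w,W(42,362),165))[:2][::-1]);print(np.degrees(yaw)+90)
yaw=np.arctan2(*(onz(w,W(42,362),165)-onz(w,W(66,578),165))[:2][::-1]);print(np.degrees(yaw))
E
```

```text
corner [584.6 -48.2 164. ] [0.9 0.9 1.1] [585.8 -49.2 165. ]
tip [526.3 -33.6 164.4] [0.5 0.6 0.4] [526.9 -34.1 165. ]
hinge [ 547.9 -188.1  165.3] [3.6 3.9 1.8] [ 549.4 -189.   165. ]
handle mid z165 [548.70611538 -40.50080733 165.        ]
bar far end z [ 575.5 -140.8  118. ]
cap ctr top [ 570.9 -114.7  118. ]
-14.59796913541993
-14.303551175186552
```

Call:
jog_arm --pt "-5 33 -30 0 0 0" --pt "-5 33 -40 0 0 0" --pt "-5 33 -40 0 0 0" --pt "-5 33 -30 0 0 0" --pt "0 0 0 0 0 0" --jaw 46 --grip_force 10

```text
time: 3.12
position: [546.2, -40.3, 222.5]
ee_rot: [-0.614, 0.789, 0.002, -0.002]
contact_force: [0.2, 0.0, -0.6]
width: 0.525
```

```bash
python3 - <<'E'
from h import *
import pickle
st=state(); print(st["time"],st["position"],st["contact_force"],st["joints"],st["width"])
cv2.imwrite("pics/w2.png",get_image("wrist")[:,:,::-1]); pickle.dump(st,open("w2.pkl","wb"))
E
```

```text
3.125 [546.2080557  -40.27637294 222.53021006] [ 0.20715019  0.04171628 -0.58428964] [-1.19066052e-01  3.84200770e-02  1.89210417e+00 -3.11229362e-05
  1.21696755e+00  1.70086374e+00] 0.5246302902164826
```

View pics/w2.png

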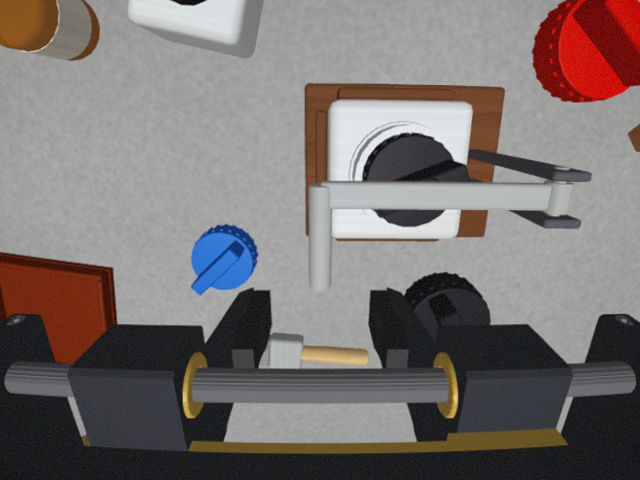

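```bash
python3 - <<'E'
from h import *
import pickle
a=cam("wrist",pickle.load(open("w1.pkl","rb")));b=cam("wrist",pickle.load(open("w2.pkl","rb")))
W=lambda u,v:(190+u/4,130+v/4)
for n,p,q in [("tip",W(66,578),(320,288)),("corner",W(42,362),(320,195)),("hinge",W(603,365),(561,196))]:
    print(n,tri([(a,p),(b,q)]), onz(b,q,165))
E
```

```text
tip (array([527.83427209, -35.15167754, 166.85184533]), [np.float64(0.3046412953714553), np.float64(0.3046412953714875)]) [527.24329298 -35.04328532 165.        ]
corner (array([586.35338881, -50.08879776, 167.18542569]), [np.float64(0.11738111164470402), np.float64(0.117381111644406)]) [586.03139657 -49.98522658 165.        ]
hinge (array([ 551.41333024, -189.11982126,  169.84219964]), [np.float64(0.582335918139049), np.float64(0.5823359181390894)]) [ 550.19704418 -192.23297997  165.        ]
```

Call:
jog_arm --pt "1 0 -25 0 0 0" --pt "1 0 -25 0 0 0" --pt "0 0 -20 0 0 0" --pt "0 0 -6 0 0 0" --pt "0 0 0 0 0 0"

```text
time: 3.8
position: [552.1, -41.7, 150.6]
ee_rot: [-0.613, 0.79, -0.001, 0.001]
contact_force: [0.9, 0.2, 0.2]
width: 0.526
```

Call:
jog_arm --pt "0 0 0 0 0 0" --pt "0 0 0 0 0 0" --pt "0 0 0 0 0 0" --pt "0 0 0 0 0 0" --jaw 5

```text
time: 4.3
position: [551.2, -41.5, 149.8]
ee_rot: [-0.614, 0.789, -0.001, -0.001]
contact_force: [-2.0, -5.7, 1.3]
width: 0.153
```

```bash
python3 - <<'E'
import numpy as np
t=np.arange(0,21)*0.12
p=np.c_[143*np.cos(t)*.2495,143*np.cos(t)*.968,143*np.sin(t)]
for i in range(0,20,5): print((np.diff(p,axis=0)[i:i+5]).round(1).tolist())
E
```

```text
[[-0.3, -1.0, 17.1], [-0.8, -3.0, 16.9], [-1.3, -4.9, 16.4], [-1.7, -6.8, 15.7], [-2.2, -8.5, 14.7]]
[[-2.6, -10.2, 13.5], [-3.0, -11.7, 12.2], [-3.4, -13.0, 10.7], [-3.6, -14.1, 9.0], [-3.9, -15.1, 7.2]]
[[-4.1, -15.8, 5.2], [-4.2, -16.3, 3.3], [-4.3, -16.6, 1.2], [-4.3, -16.6, -0.8], [-4.2, -16.4, -2.9]]
[[-4.1, -15.9, -4.9], [-3.9, -15.2, -6.8], [-3.7, -14.3, -8.7], [-3.4, -13.2, -10.4], [-3.1, -11.9, -11.9]]
```

Call:
jog_arm --pt "-0.3 -1 17 0 0 0" --pt "-0.8 -3 17 0 0 0" --pt "-1.3 -5 16.4 0 0 0" --pt "-1.7 -6.8 15.7 0 0 0" --pt "-2.2 -8.5 14.7 0 0 0"

```text
time: 4.92
position: [544.6, -64.9, 230.8]
ee_rot: [-0.614, 0.789, 0.0, 0.0]
contact_force: [0.6, -2.2, -5.4]
width: 0.154
```

Call:
jog_arm --pt "-2.6 -10.2 13.5 0 0 0" --pt "-3.0 -11.7 12.2 0 0 0" --pt "-3.4 -13 10.7 0 0 0" --pt "-3.6 -14.1 9 0 0 0" --pt "-3.9 -15.1 7.2 0 0 0"

```text
time: 5.55
position: [528.8, -128.0, 285.9]
ee_rot: [-0.614, 0.789, 0.0, 0.002]
contact_force: [-0.8, 3.2, 3.2]
width: 0.155
```

Call:
jog_arm --pt "-4.1 -15.8 5.2 0 0 0" --pt "-4.2 -16.3 3.3 0 0 0" --pt "-4.3 -16.6 1.2 0 0 0" --pt "-4.3 -16.6 -0.8 0 0 0" --pt "-4.2 -16.4 -2.9 0 0 0"

```text
time: 6.18
position: [507.2, -211.9, 289.0]
ee_rot: [-0.614, 0.79, -0.0, 0.0]
contact_force: [1.3, 2.0, 2.0]
width: 0.156
```

Call:
jog_arm --pt "-4.1 -15.9 -4.9 0 0 0" --pt "-3.9 -15.2 -6.8 0 0 0" --pt "-3.7 -14.3 -8.7 0 0 0" --pt "-3.4 -13.2 -10.4 0 0 0" --pt "-3.1 -11.9 -11.9 0 0 0"

```text
time: 6.8
position: [488.8, -281.5, 244.9]
ee_rot: [-0.614, 0.79, 0.0, 0.0]
contact_force: [2.5, 1.8, 0.4]
width: 0.152
```

Call:
jog_arm --pt "0 0 0 0 0 0" --pt "0 0 0 0 0 0"

```text
time: 7.05
position: [488.9, -280.9, 245.4]
ee_rot: [-0.614, 0.79, 0.0, -0.0]
contact_force: [1.9, 0.5, -3.0]
width: 0.147
```

```bash
python3 - <<'E'
from h import *
st=state(); print(st["time"],st["position"],st["contact_force"],st["joints"],st["width"])
cv2.imwrite("pics/s3.png",get_image("scene")[:,:,::-1])
crop("pics/s3.png","pics/s3c.png",200,130,360,310,4)
E
```

```text
7.05 [ 488.85804502 -280.94027703  245.42074459] [ 1.8574585   0.51475715 -2.97786059] [-5.65630354e-01  5.07902373e-02  1.83630033e+00 -2.52076939e-04
  1.25562800e+00  1.25450388e+00] 0.14691254575190213
```

View pics/s3c.png

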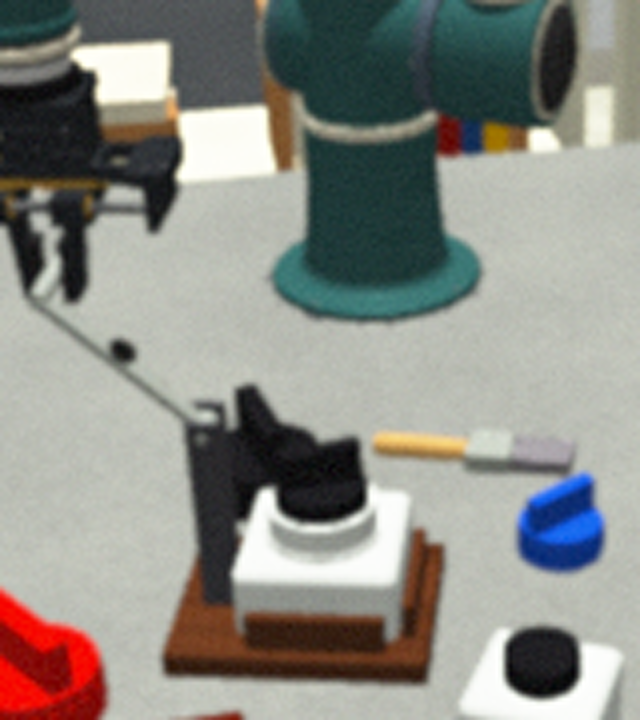

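Call:
jog_arm --pt "0 0 0 0 0 0" --pt "0 0 0 0 0 0" --pt "0 0 20 0 0 0" --pt "0 0 40 0 0 0" --pt "0 0 40 0 0 0" --jaw 44

```text
time: 7.72
position: [489.1, -280.9, 348.9]
ee_rot: [-0.614, 0.789, -0.001, 0.0]
contact_force: [0.3, -0.2, -0.2]
width: 0.499
```

Call:
jog_arm --pt "20 45 0 0 0 0" --pt "20 45 0 0 0 0" --pt "10 30 -10 0 0 0" --pt "10 20 -20 0 0 0" --pt "0 0 0 0 0 0"

```text
time: 8.35
position: [548.9, -139.6, 316.0]
ee_rot: [-0.615, 0.789, 0.001, -0.0]
contact_force: [-0.3, 0.2, -0.4]
width: 0.496
```

```bash
python3 - <<'E'
from h import *
import pickle
st=state(); print(st["time"],st["position"],st["contact_force"],st["joints"],st["width"])
cv2.imwrite("pics/w4.png",get_image("wrist")[:,:,::-1]); pickle.dump(st,open("w4.pkl","wb"))
E
```

```text
8.35 [ 548.871587   -139.60659017  316.04135781] [-0.3226173   0.19325474 -0.42831291] [-2.93028358e-01  2.03816359e-02  1.73874522e+00 -3.75322623e-05
  1.38411221e+00  1.52432585e+00] 0.49559786657742266
```

View pics/w4.png

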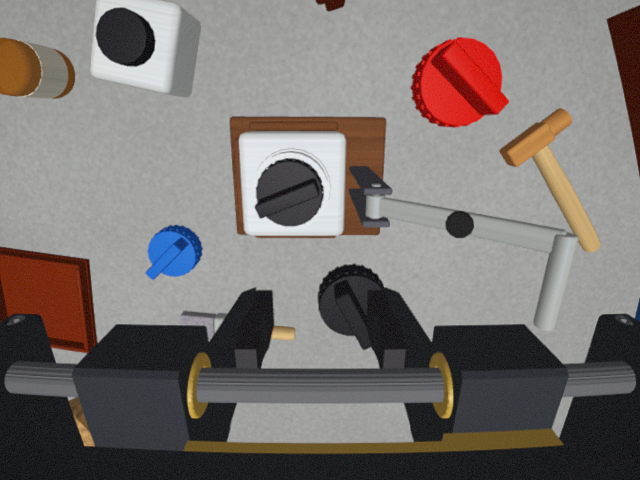

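```bash
python3 - <<'E'
from h import *
crop("pics/w4.png","pics/w4c.png",230,110,350,240,6)
crop("pics/s3.png","pics/s3d.png",250,225,320,285,9)
E
```

```text
(no output)
```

View pics/w4c.png

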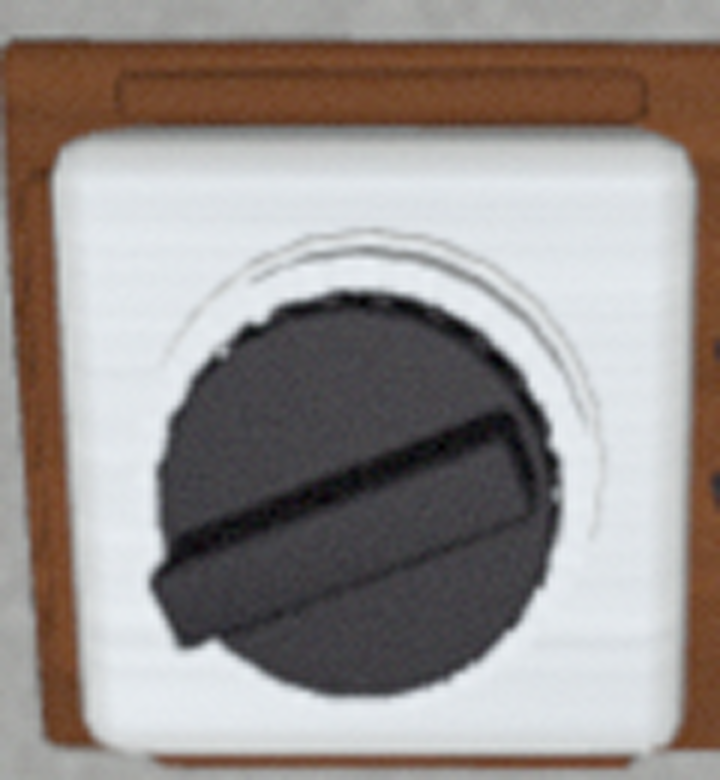

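View pics/s3d.png

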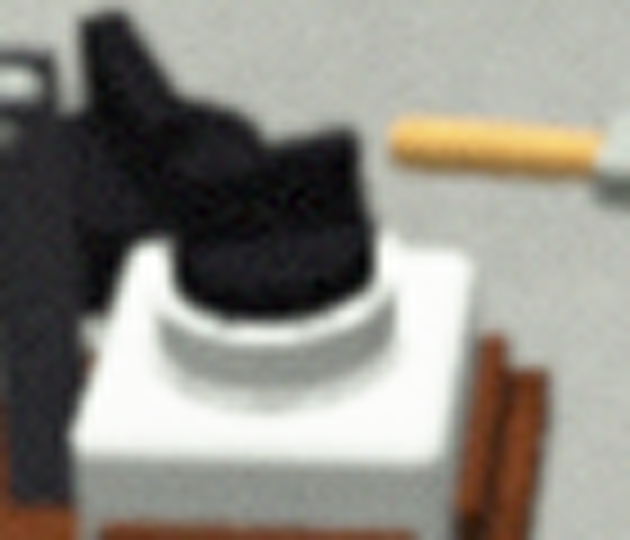

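```bash
python3 - <<'E'
from h import *
import pickle
w=cam("wrist",pickle.load(open("w4.pkl","rb")));s=cam("scene")
W=lambda u,v:(230+u/6,110+v/6)
S=lambda u,v:(250+u/9,225+v/9)
A,B,C,D_=W(157,580),W(185,645),W(505,442),W(535,511)
for z in (148,151,154):
    P=[onz(w,p,z)[:2] for p in (A,B,C,D_)]
    c=np.mean(P,axis=0); L=(P[0]+P[1]-P[2]-P[3])/2
    print(z,c.round(1),"len",np.linalg.norm(L).round(1),"w",np.linalg.norm(P[0]-P[1]).round(1),np.linalg.norm(P[2]-P[3]).round(1),"ang",np.degrees(np.arctan2(L[1],L[0])).round(1))
for z in (122,125): print(z,"round",onz(w,W(359,495),z))
print("scene corner", [np.round(x,1) for x in tri([(w,A),(s,S(352,130))])],[np.round(x,1) for x in tri([(w,B),(s,S(352,130))])],[np.round(x,1) for x in tri([(w,W(171,612)),(s,S(330,133))])])
E
```

```text
148 [ 569.1 -113.4] len 57.7 w 11.0 11.4 ang 97.2
151 [ 569.7 -113.8] len 57.2 w 10.9 11.3 ang 97.2
154 [ 570.3 -114.3] len 56.6 w 10.8 11.2 ang 97.2
122 round [ 571.58523568 -114.33298329  122.        ]
125 round [ 572.09340149 -114.73025979  125.        ]
scene corner [array([572. , -85.4, 153.7]), array([0.2, 0.2])] [array([559.5, -84.4, 146.1]), array([0.5, 0.5])] [array([566.5, -88.6, 151. ]), array([3., 3.])]
```

Call:
jog_arm --pt "-20 -47 0 0 0 0" --pt "-20 -47 0 0 0 0" --pt "-20 -47 -10 0 0 0" --pt "0 0 -30 0 0 0" --pt "0 0 -30 0 0 0" --jaw 44

```text
time: 9.02
position: [488.8, -284.8, 247.9]
ee_rot: [-0.612, 0.791, -0.002, 0.0]
contact_force: [0.4, 0.3, 0.5]
width: 0.5
```

Call:
jog_arm --pt "0 0 0 0 0 0" --pt "0 0 0 0 0 0" --pt "0 0 0 0 0 0" --jaw 5

```text
time: 9.4
position: [490.2, -282.6, 248.5]
ee_rot: [-0.614, 0.79, -0.002, 0.001]
contact_force: [1.0, 4.4, -3.6]
width: 0.185
```

Call:
jog_arm --pt "-1.2 -4.8 -5.2 0 0 0" --pt "-1.2 -4.4 -5.5 0 0 0" --pt "-1.1 -4 -6 0 0 0" --pt "0 0 0 0 0 0"

```text
time: 9.9
position: [486.5, -295.2, 229.9]
ee_rot: [-0.614, 0.79, -0.001, 0.001]
contact_force: [3.2, 3.7, 2.8]
width: 0.154
```

Call:
jog_arm --pt "0 0 0 0 0 0" --pt "0 0 0 0 0 0" --pt "0 0 30 0 0 0" --pt "0 0 45 0 0 0" --pt "5 10 30 0 0 0.15" --jaw 44

```text
time: 10.52
position: [490.3, -286.1, 336.0]
ee_rot: [-0.672, 0.74, -0.001, -0.0]
contact_force: [0.2, -0.9, -0.2]
width: 0.499
```

Call:
jog_arm --pt "13 30 0 0 0 0.185" --pt "13 30 0 0 0 0.185" --pt "13 30 0 0 0 0.185" --pt "13 30 0 0 0 0.185" --pt "13 30 0 0 0 0.185"

```text
time: 11.15
position: [555.4, -134.6, 333.8]
ee_rot: [0.932, -0.361, -0.001, 0.001]
contact_force: [0.3, 0.6, -0.0]
width: 0.502
```

Call:
jog_arm --pt "13 21 -20 0 0 0.185" --pt "0 0 -20 0 0 0.185" --pt "0 0 -20 0 0 0.185" --pt "0 0 0 0 0 0.185" --pt "0 0 0 0 0 0.13"

```text
time: 11.78
position: [567.8, -114.4, 273.1]
ee_rot: [0.998, 0.065, -0.001, 0.0]
contact_force: [0.2, -0.4, -0.2]
width: 0.5
```

Call:
jog_arm --pt "0 0 0 0 0 0"

```text
time: 11.9
position: [568.1, -114.5, 273.8]
ee_rot: [0.998, 0.062, -0.001, 0.0]
contact_force: [-0.3, -0.5, -0.0]
width: 0.501
```

```bash
python3 - <<'E'
from h import *
import pickle
st=state(); print(st["time"],st["position"],st["contact_force"],st["joints"],st["width"],R.from_quat(st["ee_rot"]).as_matrix().round(3).tolist())
cv2.imwrite("pics/w5.png",get_image("wrist")[:,:,::-1]); pickle.dump(st,open("w5.pkl","wb"))
cv2.imwrite("pics/s5.png",get_image("scene")[:,:,::-1])
crop("pics/s5.png","pics/s5c.png",200,130,360,310,4)
E
```

```text
11.9 [ 568.12858669 -114.49801563  273.75827185] [-0.29442096 -0.53765729 -0.04557702] [-2.41453973e-01  6.48031798e-02  1.76925252e+00 -6.95834533e-04
  1.30888377e+00 -3.64697845e-01] 0.5009942194094338 [[0.992, 0.123, -0.001], [0.123, -0.992, -0.0], [-0.001, 0.0, -1.0]]
```

View pics/w5.png

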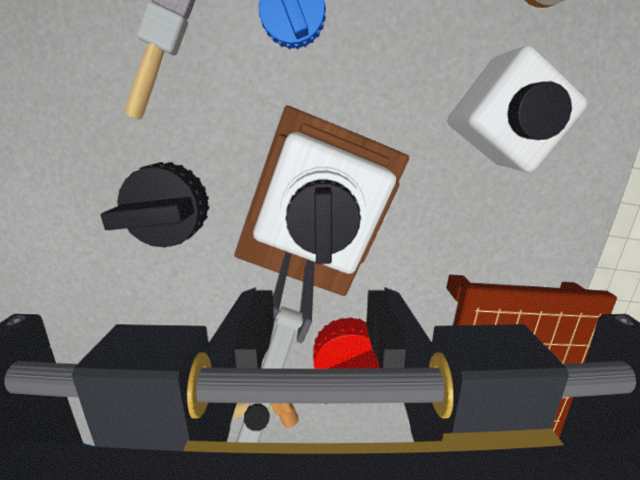

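View pics/s5c.png

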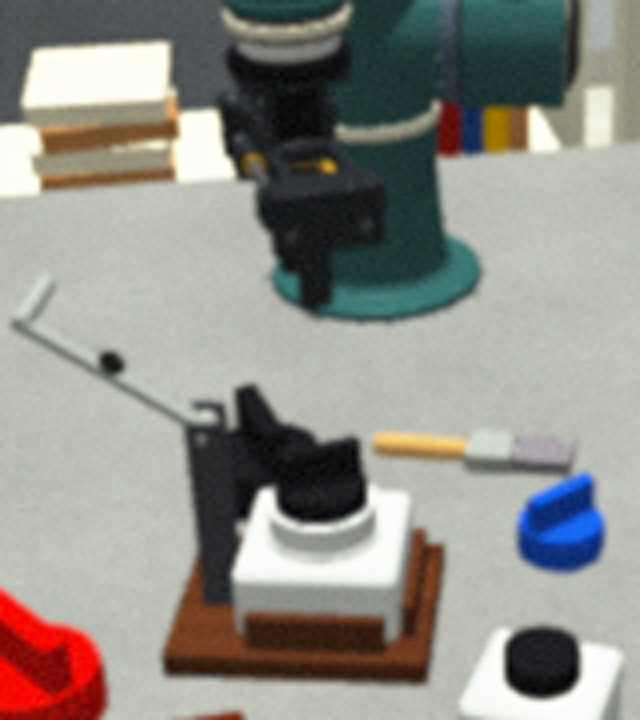

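```bash
python3 - <<'E'
from h import *
crop("pics/w5.png","pics/w5c.png",270,160,380,280,6)
E
```

```text
(no output)
```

View pics/w5c.png

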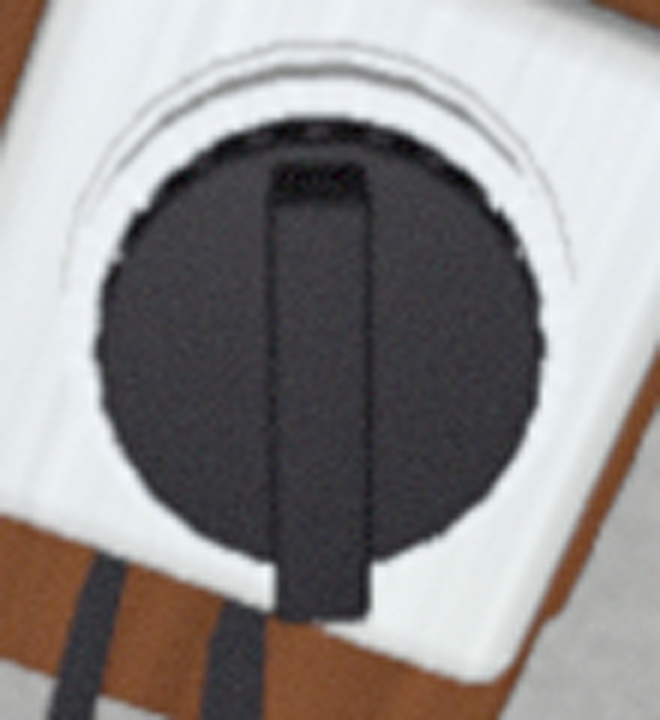

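```bash
python3 - <<'E'
from h import *
import pickle
w=cam("wrist",pickle.load(open("w4.pkl","rb")));v=cam("wrist",pickle.load(open("w5.pkl","rb")))
W=lambda u,v:(230+u/6,110+v/6)
V=lambda u,v:(270+u/6,160+v/6)
e1=(W(171,612),V(321,203)); e2=(W(520,476),V(323,618))
for e in (e1,e2): print([np.round(x,1) for x in tri([(w,e[0]),(v,e[1])])])
for z in (148,151,154):
    a,b=onz(v,e1[1],z),onz(v,e2[1],z); d=a-b
    print(z,((a+b)/2).round(1),np.linalg.norm(d).round(1),np.degrees(np.arctan2(d[1],d[0])).round(2))
print("round",tri([(w,W(359,495)),(v,V(321,345))]))
E
```

```text
[array([566.8, -85.1, 146.5]), array([0.2, 0.2])]
[array([ 574.4, -142.7,  148.2]), array([0.2, 0.2])]
148 [ 570.7 -113.7  148. ] 58.5 97.54
151 [ 570.6 -112.8  151. ] 57.8 97.54
154 [ 570.5 -111.9  154. ] 57.2 97.54
round (array([ 570.95667987, -113.58213487,  110.50345445]), [np.float64(0.0790891296250676), np.float64(0.07908912962537548)])
```

Call:
jog_arm --pt "1.5 0.5 -40 0 0 0.008" --pt "1 0.3 -40 0 0 0" --pt "0 0 -35 0 0 0" --pt "0 0 -20 0 0 0" --pt "0 0 0 0 0 0"

```text
time: 12.62
position: [569.9, -113.2, 137.8]
ee_rot: [0.998, 0.066, -0.002, -0.0]
contact_force: [0.2, -0.8, 0.2]
width: 0.498
```

Call:
jog_arm --pt "0 0 0 0 0 0"

```text
time: 12.75
position: [572.3, -113.7, 141.0]
ee_rot: [0.998, 0.066, 0.001, 0.0]
contact_force: [0.3, -0.5, -0.1]
width: 0.5
```

```bash
python3 - <<'E'
from h import *
st=state(); print(st["time"],st["position"],st["contact_force"],st["wrist_torque"],st["width"],np.degrees(np.arctan2(*R.from_quat(st["ee_rot"]).as_matrix()[:2,0][::-1])))
E
```

```text
12.75 [ 572.27076751 -113.7097813   140.95352206] [ 0.30471819 -0.4593691  -0.13770721] [-0.01700773 -0.08816074 -0.02661369] 0.4997315431612604 7.5957059538774345
```

Call:
jog_arm --pt "0 0 -6 0 0 0" --pt "0 0 -5 0 0 0" --pt "0 0 0 0 0 0"

```text
time: 13.12
position: [570.8, -113.3, 128.1]
ee_rot: [0.998, 0.066, -0.0, -0.0]
contact_force: [0.2, 1.2, -0.8]
width: 0.499
```

Call:
jog_arm --pt "0 0 0 0 0 0" --pt "0 0 0 0 0 0" --pt "0 0 0 0 0 0" --jaw 5 --grip_force 10

```text
time: 13.5
position: [571.2, -113.4, 128.5]
ee_rot: [0.998, 0.066, 0.0, 0.0]
contact_force: [0.6, -0.1, -1.2]
width: 0.183
```

```bash
python3 - <<'E'
from h import *
st=state(); print(st["time"],st["position"],st["contact_force"],st["wrist_torque"],st["width"]*88.1,np.degrees(np.arctan2(*R.from_quat(st["ee_rot"]).as_matrix()[:2,0][::-1])))
E
```

```text
13.5 [ 571.23435885 -113.40871273  128.54445663] [ 0.57189934 -0.13153603 -1.22644543] [-0.00443813 -0.16200493  0.01751707] 16.154072957030184 7.621217367730846
```

Call:
jog_arm --pt "0 0 0 0 0 0" --pt "0 0 0 0 0 0" --jaw 5 --grip_force 45

```text
time: 13.75
position: [571.0, -113.4, 128.6]
ee_rot: [0.998, 0.066, -0.0, 0.0]
contact_force: [-2.1, -0.2, 1.3]
width: 0.155
```

```bash
cat > q.py <<'E'
from h import *
st=state(); print("t",round(st["time"],2),"p",st["position"].round(1),"F",st["contact_force"].round(1),"M",st["wrist_torque"].round(2),"w",round(st["width"]*88.1,1),"yaw",np.degrees(np.arctan2(*R.from_quat(st["ee_rot"]).as_matrix()[:2,0][::-1])).round(2),"j6",st["joints"][5].round(2))
E
python3 q.py
```

```text
t 13.75 p [ 571.  -113.4  128.6] F [-2.1 -0.2  1.3] M [-0.05  0.17 -0.03] w 13.6 yaw 7.62 j6 -0.37
```

Call:
jog_arm --pt "0 0 -1 0 0 0" --pt "0 0 -1 0 0 0" --pt "0 0 -1 0 0 0" --pt "0 0 0 0 0 0"

```text
time: 14.25
position: [571.0, -113.4, 126.2]
ee_rot: [0.998, 0.066, -0.0, 0.0]
contact_force: [-3.2, 0.8, 6.5]
width: 0.159
```

Call:
jog_arm --pt "0 0 -1 0 0 0" --pt "0 0 -1 0 0 0" --pt "0 0 -1 0 0 0" --pt "0 0 0 0 0 0"

```text
time: 14.75
position: [571.1, -113.4, 123.5]
ee_rot: [0.998, 0.066, -0.0, 0.0]
contact_force: [-4.7, -0.7, 8.1]
width: 0.156
```

```bash
python3 q.py
```

```text
t 14.75 p [ 571.1 -113.4  123.5] F [-4.7 -0.7  8.1] M [-0.02  0.67 -0.04] w 13.8 yaw 7.62 j6 -0.37
```

Call:
jog_arm --pt "0 0 -1 0 0 0" --pt "0 0 -1 0 0 0" --pt "0 0 -1 0 0 0" --pt "0 0 0 0 0 0"

```text
time: 15.25
position: [571.1, -113.5, 120.7]
ee_rot: [0.998, 0.066, -0.0, 0.0]
contact_force: [-4.5, 0.7, 7.8]
width: 0.154
```

Call:
jog_arm --pt "0 0 -1 0 0 0" --pt "0 0 -0.5 0 0 0" --pt "0 0 0 0 0 0"

```text
time: 15.62
position: [571.1, -113.5, 119.7]
ee_rot: [0.998, 0.066, -0.0, 0.0]
contact_force: [-5.7, 0.5, 11.3]
width: 0.158
```

```bash
python3 q.py
```

```text
t 15.62 p [ 571.1 -113.5  119.7] F [-5.7  0.5 11.3] M [ 0.07  0.91 -0.05] w 14.0 yaw 7.62 j6 -0.37
```

Call:
jog_arm --pt "-0.5 0 -0.6 0 0 0" --pt "0 0 -0.4 0 0 0" --pt "0 0 0 0 0 0"

```text
time: 16.0
position: [571.0, -113.5, 119.6]
ee_rot: [0.998, 0.066, 0.0, 0.0]
contact_force: [-7.0, 1.4, 15.1]
width: 0.156
```

```bash
python3 q.py
```

```text
t 16.0 p [ 571.  -113.5  119.6] F [-7.   1.4 15.1] M [ 0.18  1.04 -0.01] w 13.7 yaw 7.62 j6 -0.37
```

Call:
jog_arm --pt "-0.3 0 -0.2 0 0 0.05" --pt "0 0 0 0 0 0.08" --pt "0 0 0 0 0 0.08" --pt "0 0 0 0 0 0.05" --pt "0 0 0 0 0 0"

```text
time: 16.62
position: [571.0, -114.0, 119.6]
ee_rot: [0.981, 0.195, 0.001, 0.001]
contact_force: [-7.3, 0.0, 14.3]
width: 0.153
```

```bash
python3 q.py
```

```text
t 16.62 p [ 571.  -114.   119.6] F [-7.3  0.  14.3] M [-0.01  0.99 -0.17] w 13.5 yaw 22.51 j6 -0.63
```

Call:
jog_arm --pt "-0.3 0 -0.1 0 0 0.08" --pt "0 0 0 0 0 0.08" --pt "0 0 0 0 0 0.08" --pt "0 0 0 0 0 0.08" --pt "0 0 0 0 0 0"

```text
time: 17.25
position: [571.0, -113.9, 119.6]
ee_rot: [0.937, 0.349, 0.001, 0.001]
contact_force: [-6.5, 0.4, 14.1]
width: 0.155
```

```bash
python3 q.py
```

```text
t 17.25 p [ 571.  -113.9  119.6] F [-6.5  0.4 14.1] M [ 0.08  0.83 -0.08] w 13.7 yaw 40.86 j6 -0.95
```

Call:
jog_arm --pt "0 0 -0.1 0 0 0.06" --pt "0 0 0 0 0 0.06" --pt "0 0 0 0 0 0.06" --pt "0 0 0 0 0 0.04" --pt "0 0 0 0 0 0"

```text
time: 17.88
position: [570.9, -114.0, 119.6]
ee_rot: [0.893, 0.45, 0.001, 0.001]
contact_force: [-6.5, 0.2, 15.0]
width: 0.155
```

```bash
python3 q.py
```

```text
t 17.88 p [ 570.9 -114.   119.6] F [-6.5  0.2 15. ] M [ 0.06  0.98 -0.2 ] w 13.7 yaw 53.43 j6 -1.17
```

Call:
jog_arm --pt "0 0 0 0 0 0.05" --pt "0 0 0 0 0 0.05" --pt "0 0 0 0 0 0.05" --pt "0 0 0 0 0 0"

```text
time: 18.38
position: [571.0, -113.9, 119.6]
ee_rot: [0.857, 0.515, 0.001, 0.001]
contact_force: [-6.4, -0.0, 15.1]
width: 0.151
```

```bash
python3 q.py
```

```text
t 18.38 p [ 571.  -113.9  119.6] F [-6.4 -0.  15.1] M [ 0.12  0.86 -0.21] w 13.3 yaw 62.03 j6 -1.32
```

Call:
jog_arm --pt "0 0 0 0 0 0.05" --pt "0 0 0 0 0 0.05" --pt "0 0 0 0 0 0.05" --pt "0 0 0 0 0 0"

```text
time: 18.88
position: [570.9, -114.1, 119.6]
ee_rot: [0.816, 0.578, 0.001, 0.001]
contact_force: [-6.0, 0.2, 15.1]
width: 0.151
```

```bash
python3 q.py
```

```text
t 18.88 p [ 570.9 -114.1  119.6] F [-6.   0.2 15.1] M [ 0.01  0.94 -0.26] w 13.3 yaw 70.62 j6 -1.47
```

Call:
jog_arm --pt "0 0 0 0 0 0.05" --pt "0 0 0 0 0 0.05" --pt "0 0 0 0 0 0.05" --pt "0 0 0 0 0 0"

```text
time: 19.38
position: [571.1, -113.9, 119.6]
ee_rot: [0.77, 0.638, 0.001, 0.001]
contact_force: [-6.0, -0.3, 15.8]
width: 0.153
```

```bash
python3 q.py
```

```text
t 19.38 p [ 571.1 -113.9  119.6] F [-6.  -0.3 15.8] M [ 0.2   0.85 -0.23] w 13.5 yaw 79.22 j6 -1.62
```

Call:
jog_arm --pt "0 0 0 0 0 0.05" --pt "0 0 0 0 0 0.05" --pt "0 0 0 0 0 0"

```text
time: 19.75
position: [571.1, -113.7, 119.5]
ee_rot: [0.738, 0.675, 0.001, 0.001]
contact_force: [-5.8, 0.0, 15.1]
width: 0.152
```

```bash
python3 q.py
```

```text
t 19.75 p [ 571.1 -113.7  119.5] F [-5.8  0.  15.1] M [ 0.28  0.81 -0.87] w 13.4 yaw 84.84 j6 -1.72
```

Call:
jog_arm --pt "0 0 0 0 0 0.03" --pt "0 0 0 0 0 0"

```text
time: 20.0
position: [571.0, -113.6, 119.5]
ee_rot: [0.728, 0.685, 0.001, 0.001]
contact_force: [-6.3, 0.2, 15.2]
width: 0.155
```

```bash
python3 q.py; python3 - <<'E'
from h import *
cv2.imwrite("pics/w6.png",get_image("wrist")[:,:,::-1])
cv2.imwrite("pics/s6.png",get_image("scene")[:,:,::-1])
crop("pics/s6.png","pics/s6c.png",200,130,360,310,4)
E
```

```text
t 20.0 p [ 571.  -113.6  119.5] F [-6.3  0.2 15.2] M [ 0.25  0.9  -1.08] w 13.7 yaw 86.51 j6 -1.75
```

View pics/w6.png

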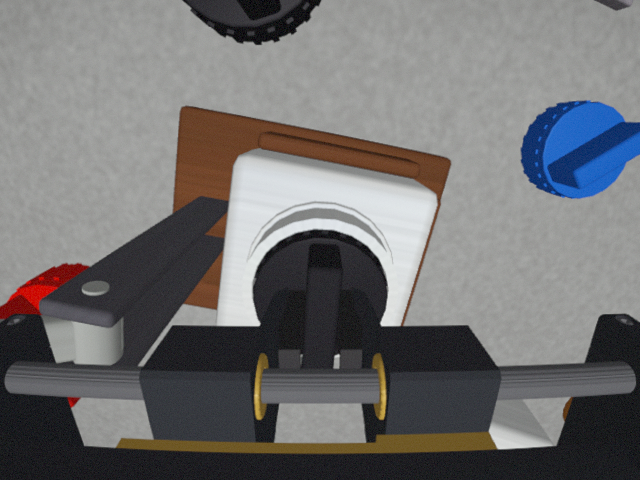

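View pics/s6c.png

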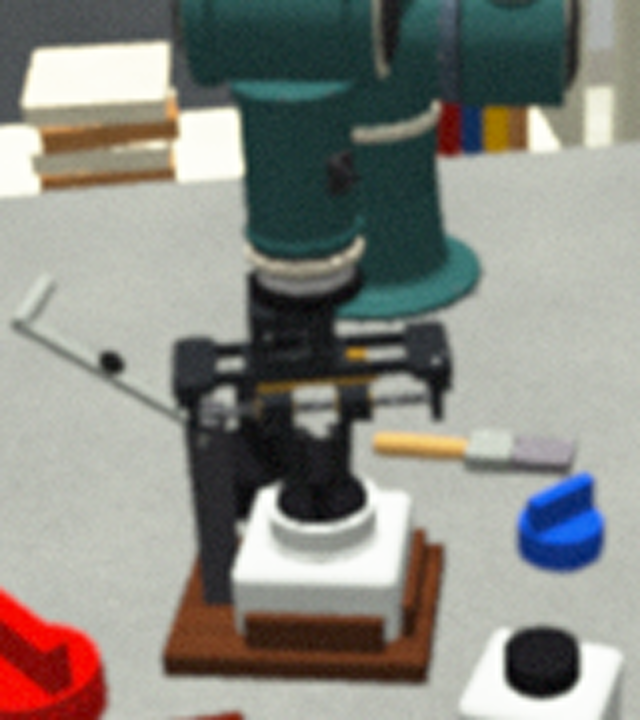

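Call:
jog_arm --pt "0 0 0 0 0 -0.035" --pt "0 0 0 0 0 0"

```text
time: 20.35
position: [571.0, -113.6, 119.5]
ee_rot: [0.74, 0.673, 0.001, 0.001]
contact_force: [-5.5, 0.6, 14.9]
width: 0.162
```

```bash
python3 q.py
```

```text
t 20.35 p [ 571.  -113.6  119.5] F [-5.5  0.6 14.9] M [ 0.25  0.91 -0.78] w 14.3 yaw 84.53 j6 -1.72
```

Call:
jog_arm --pt "0 0 0 0 0 -0.035" --pt "0 0 0 0 0 0"

```text
time: 20.6
position: [571.0, -113.5, 119.5]
ee_rot: [0.751, 0.66, 0.001, 0.001]
contact_force: [-5.9, 0.4, 15.0]
width: 0.156
```

```bash
python3 q.py
```

```text
t 20.6 p [ 571.  -113.5  119.5] F [-5.9  0.4 15. ] M [ 0.37  0.86 -0.34] w 13.7 yaw 82.6 j6 -1.68
```

Call:
jog_arm --pt "0 0 0 0 0 -0.035" --pt "0 0 0 0 0 0"

```text
time: 20.85
position: [571.1, -113.5, 119.6]
ee_rot: [0.762, 0.647, 0.001, 0.001]
contact_force: [-6.0, 0.6, 15.1]
width: 0.155
```

```bash
python3 q.py
```

```text
t 20.85 p [ 571.1 -113.5  119.6] F [-6.   0.6 15.1] M [0.43 0.83 0.03] w 13.6 yaw 80.67 j6 -1.65
```

Call:
jog_arm --pt "0 0 0 0 0 -0.08" --pt "0 0 0 0 0 -0.08" --pt "0 0 0 0 0 -0.08" --pt "0 0 0 0 0 -0.03" --pt "0 0 0 0 0 0"

```text
time: 21.48
position: [571.1, -113.2, 119.6]
ee_rot: [0.842, 0.539, 0.001, 0.001]
contact_force: [-6.7, 2.1, 14.9]
width: 0.161
```

```bash
python3 q.py
```

```text
t 21.48 p [ 571.1 -113.2  119.6] F [-6.7  2.1 14.9] M [0.47 0.86 0.2 ] w 14.2 yaw 65.22 j6 -1.38
```

Call:
jog_arm --pt "0 0 -0.2 0 0 -0.005" --pt "0 0 3 0 0 0" --pt "0 0 3 0 0 0" --pt "0 0 3 0 0 0" --pt "0 0 0 0 0 0"

```text
time: 22.1
position: [571.0, -113.2, 126.9]
ee_rot: [0.844, 0.537, 0.001, 0.001]
contact_force: [-2.0, 1.1, 7.7]
width: 0.153
```

Call:
jog_arm --pt "0 0 2.5 0 0 0" --pt "0 0 2 0 0 0" --pt "0 0 1 0 0 0" --pt "0 0 0 0 0 0"

```text
time: 22.6
position: [570.9, -113.2, 131.3]
ee_rot: [0.844, 0.537, 0.001, 0.0]
contact_force: [1.7, 1.7, 5.3]
width: 0.153
```

```bash
python3 q.py
```

```text
t 22.6 p [ 570.9 -113.2  131.3] F [1.7 1.7 5.3] M [ 0.37 -0.46 -0.03] w 13.5 yaw 64.91 j6 -1.37
```

Call:
jog_arm --pt "0 0 2 0 0 0" --pt "0 0 3 0 0 0" --pt "0 0 4 0 0 0" --pt "0 0 4 0 0 0" --pt "0 0 0 0 0 0"

```text
time: 23.22
position: [569.5, -113.5, 144.1]
ee_rot: [0.844, 0.537, -0.0, -0.0]
contact_force: [-0.5, 0.7, -1.6]
width: 0.156
```

```bash
python3 q.py
```

```text
t 23.23 p [ 569.5 -113.5  144.1] F [-0.5  0.7 -1.6] M [ 0.01 -0.16  0.02] w 13.7 yaw 64.92 j6 -1.37
```

Call:
jog_arm --pt "0 0 10 0 0 0" --pt "0 0 15 0 0 0" --pt "0 0 25 0 0 0" --pt "0 0 30 0 0 0" --pt "0 20 20 0 0 0"

```text
time: 23.85
position: [570.9, -93.8, 246.8]
ee_rot: [0.844, 0.536, 0.001, 0.001]
contact_force: [0.4, 0.2, -1.8]
width: 0.155
```

Call:
jog_arm --pt "-10 40 10 0 0 0" --pt "-15 50 0 0 0 0" --pt "-15 50 0 0 0 0" --pt "-15 50 0 0 0 0" --pt "-15 50 0 0 0 0"

```text
time: 24.48
position: [498.8, 149.2, 254.5]
ee_rot: [0.844, 0.537, 0.0, -0.0]
contact_force: [0.3, 0.4, -2.1]
width: 0.155
```

Call:
jog_arm --pt "-10 50 0 0 0 0" --pt "-5 50 0 0 0 0" --pt "0 40 0 0 0 0" --pt "0 15 0 0 0 0" --pt "0 0 0 0 0 0"

```text
time: 25.1
position: [484.4, 302.4, 253.9]
ee_rot: [0.843, 0.538, -0.0, 0.0]
contact_force: [0.1, -0.5, -1.0]
width: 0.156
```

```bash
python3 q.py; python3 - <<'E'
from h import *
import pickle
pickle.dump(state(),open("w7.pkl","wb"))
cv2.imwrite("pics/w7.png",get_image("wrist")[:,:,::-1])
cv2.imwrite("pics/s7.png",get_image("scene")[:,:,::-1])
E
```

```text
t 25.1 p [484.4 302.4 253.9] F [ 0.1 -0.5 -1. ] M [ 0.05 -0.14  0.02] w 13.7 yaw 65.03 j6 -0.62
```

View pics/w7.png

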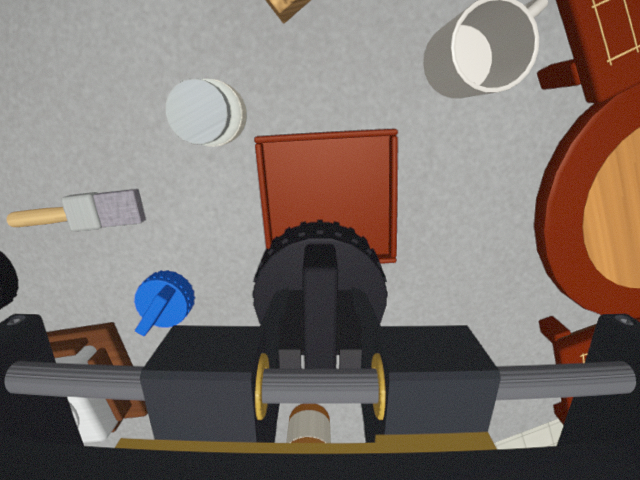

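View pics/s7.png

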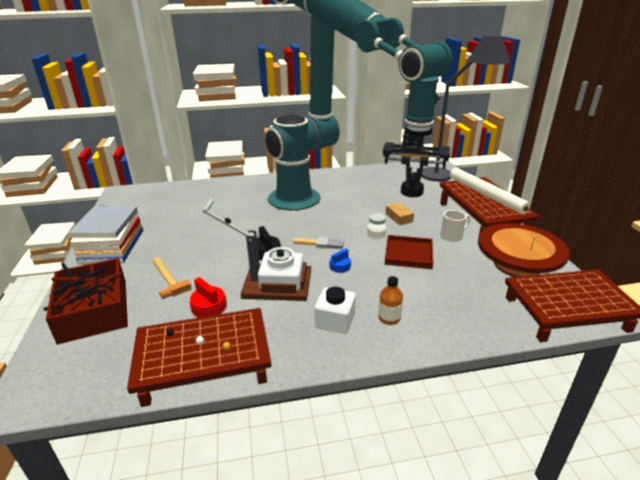

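```bash
python3 - <<'E'
from h import *
import pickle
w=cam("wrist",pickle.load(open("w7.pkl","rb")))
TL,TR,BR=[onz(w,p,25) for p in [(257,137),(397,130),(396,262)]]
print(TL.round(1),TR.round(1),BR.round(1),np.linalg.norm(TL-TR),np.linalg.norm(TR-BR),"ctr",((TL+BR)/2).round(1))
s=cam("scene");d=cam("side")
# scene far-left corner etc
for p in [(390,236),(432,239),(432,268),(386,264)]: print(onz(s,p,25).round(0))
c=((TL+BR)/2); print("proj centre scene",proj(s,c),"side",proj(d,c), "corners",proj(s,[TL,TR,BR]).round(0).tolist(),proj(d,[TL,TR,BR]).round(0).tolist())
crop("pics/s7.png","pics/s7c.png",370,220,450,280,8)
E
```

```text
[394.5 273.1  25. ] [449.  407.1  25. ] [585.3 353.1  25. ] 144.66434542492692 146.5963034621454 ctr [489.9 313.1  25. ]
[408. 274.  25.]
[456. 405.  25.]
[613. 338.  25.]
[565. 209.  25.]
proj centre scene [[409.63102692 247.39572206]] side [[277.85655658 333.29819232]] corners [[389.0, 234.0], [432.0, 238.0], [433.0, 262.0]] [[322.0, 334.0], [274.0, 366.0], [234.0, 333.0]]
```

View pics/s7c.png

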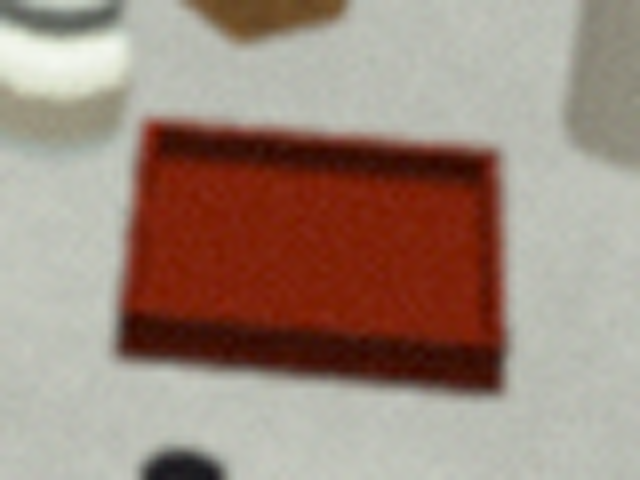

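Call:
jog_arm --pt "3 5 -40 0 0 0" --pt "3 5 -50 0 0 0" --pt "0 0 -50 0 0 0" --pt "0 0 -35 0 0 0" --pt "0 0 -20 0 0 0"

```text
time: 25.82
position: [490.1, 309.4, 56.7]
ee_rot: [0.844, 0.536, -0.002, 0.0]
contact_force: [-0.3, -0.2, -0.9]
width: 0.151
```

Call:
jog_arm --pt "0 0 0 0 0 0" --pt "0 0 0 0 0 0"

```text
time: 26.08
position: [492.5, 312.0, 60.6]
ee_rot: [0.844, 0.536, 0.001, 0.0]
contact_force: [-0.1, -1.0, -1.3]
width: 0.153
```

```bash
python3 q.py; python3 - <<'E'
from h import *
cv2.imwrite("pics/w8.png",get_image("wrist")[:,:,::-1])
cv2.imwrite("pics/s8.png",get_image("scene")[:,:,::-1])
crop("pics/s8.png","pics/s8c.png",360,180,460,280,6)
E
```

```text
t 26.07 p [492.5 312.   60.6] F [-0.1 -1.  -1.3] M [ 0.08 -0.2   0.06] w 13.5 yaw 64.88 j6 -0.61
```

View pics/s8c.png

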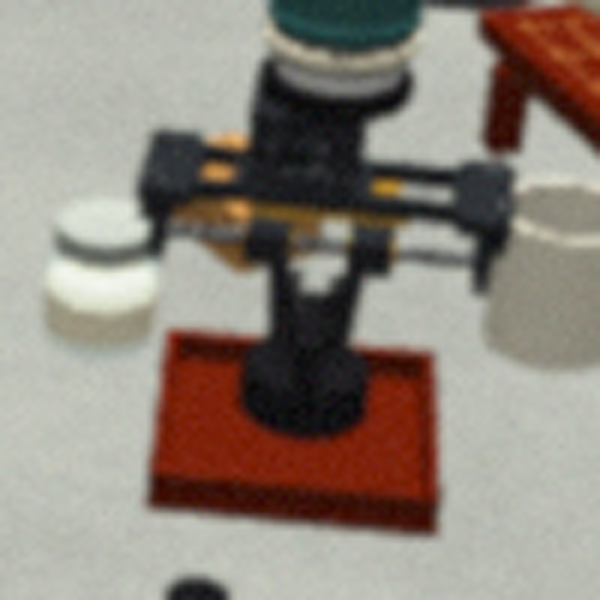

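Call:
jog_arm --pt "0 0 -6 0 0 0" --pt "0 0 -4 0 0 0" --pt "0 0 -3 0 0 0" --pt "0 0 -1 0 0 0" --pt "0 0 0 0 0 0"

```text
time: 26.8
position: [490.9, 311.6, 44.6]
ee_rot: [0.844, 0.537, -0.0, -0.0]
contact_force: [-0.5, 0.5, -1.3]
width: 0.156
```

```bash
python3 q.py
```

```text
t 26.8 p [490.9 311.6  44.6] F [-0.5  0.5 -1.3] M [ 0.02 -0.2   0.02] w 13.8 yaw 64.92 j6 -0.61
```

Call:
jog_arm --pt "0 0 -0.7 0 0 0" --pt "0 0 -0.7 0 0 0" --pt "0 0 -0.6 0 0 0" --pt "0 0 0 0 0 0"

```text
time: 27.3
position: [491.0, 311.6, 42.8]
ee_rot: [0.844, 0.537, -0.0, -0.0]
contact_force: [0.5, -0.0, -1.1]
width: 0.155
```

Call:
jog_arm --pt "0 0 -0.5 0 0 0" --pt "0 0 -0.5 0 0 0" --pt "0 0 0 0 0 0"

```text
time: 27.68
position: [491.0, 311.6, 41.8]
ee_rot: [0.844, 0.537, -0.0, 0.0]
contact_force: [0.8, -0.3, -1.7]
width: 0.161
```

Call:
jog_arm --pt "0 0 -0.5 0 0 0" --pt "0 0 -0.5 0 0 0" --pt "0 0 0 0 0 0"

```text
time: 28.05
position: [491.1, 311.5, 41.6]
ee_rot: [0.844, 0.537, -0.0, 0.0]
contact_force: [-2.1, -1.8, 5.0]
width: 0.153
```

Call:
jog_arm --pt "0 0 -0.5 0 0 0" --pt "0 0 0 0 0 0"

```text
time: 28.3
position: [491.1, 311.5, 41.6]
ee_rot: [0.844, 0.537, -0.0, 0.0]
contact_force: [-3.3, -2.1, 7.9]
width: 0.158
```

Call:
jog_arm --pt "0 0 0.7 0 0 0" --pt "0 0 0 0 0 0" --jaw 8 --grip_force 8

```text
time: 28.55
position: [491.2, 311.6, 41.5]
ee_rot: [0.844, 0.537, 0.0, 0.0]
contact_force: [-2.0, -2.6, 5.2]
width: 0.159
```

Call:
jog_arm --pt "0 0 0 0 0 0" --pt "0 0 0 0 0 0" --pt "0 0 0 0 0 0" --pt "0 0 0 0 0 0" --jaw 44

```text
time: 29.05
position: [491.0, 311.6, 40.8]
ee_rot: [0.844, 0.537, -0.0, -0.0]
contact_force: [0.3, 0.3, -0.3]
width: 0.495
```

```bash
python3 q.py; python3 - <<'E'
from h import *
cv2.imwrite("pics/w9.png",get_image("wrist")[:,:,::-1])
E
```

```text
t 29.05 p [491.  311.6  40.8] F [ 0.3  0.3 -0.3] M [-0.03 -0.16 -0.01] w 43.6 yaw 64.91 j6 -0.61
```

View pics/w9.png

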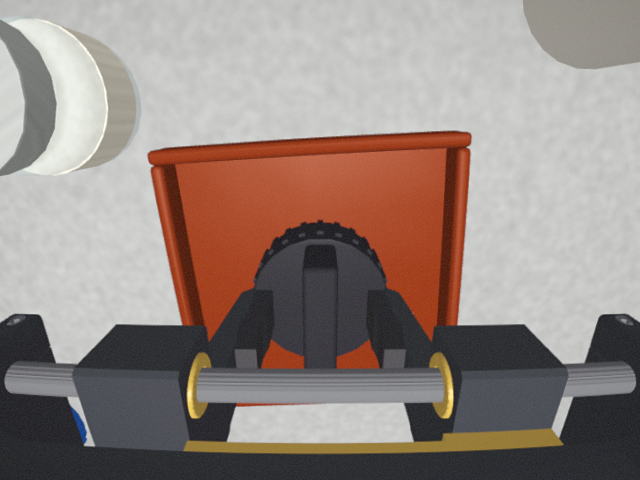

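Cap stands upright in the tray (around pixel 320,290), fingers clear on both sides. Straight up and away.

Call:
jog_arm --pt "0 0 10 0 0 0" --pt "0 0 30 0 0 0" --pt "0 0 50 0 0 0" --pt "0 0 60 0 0 0" --pt "0 0 60 0 0 0"

```text
time: 29.72
position: [490.8, 311.4, 253.6]
ee_rot: [0.844, 0.537, 0.0, 0.0]
contact_force: [0.5, 0.7, -0.0]
width: 0.5
```

Call:
jog_arm --pt "-8 -30 0 0 0 0" --pt "-8 -30 0 0 0 0" --pt "0 0 0 0 0 0" --pt "0 0 0 0 0 0"

```text
time: 30.22
position: [475.3, 252.1, 251.5]
ee_rot: [0.844, 0.536, 0.001, -0.0]
contact_force: [-0.2, 0.3, 0.2]
width: 0.501
```

```bash
python3 q.py; python3 - <<'E'
from h import *
for n in ("wrist","scene","side"): cv2.imwrite(f"pics/{n}10.png",get_image(n)[:,:,::-1])
E
```

```text
t 30.23 p [475.3 252.1 251.5] F [-0.2  0.3  0.2] M [ 0.03 -0.16 -0.02] w 44.1 yaw 64.89 j6 -0.69
```

View pics/scene10.png

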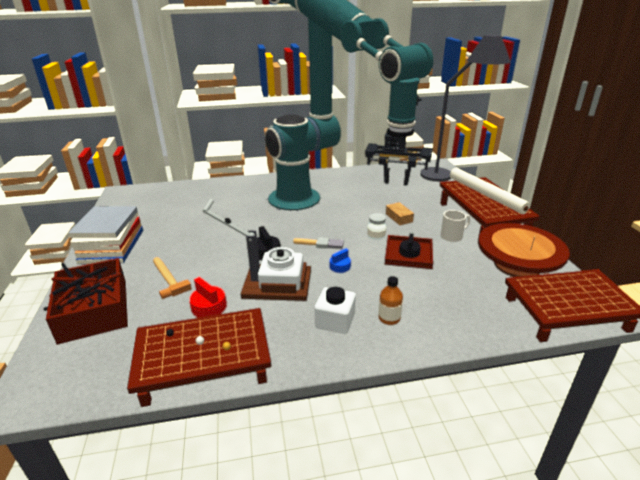

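View pics/side10.png

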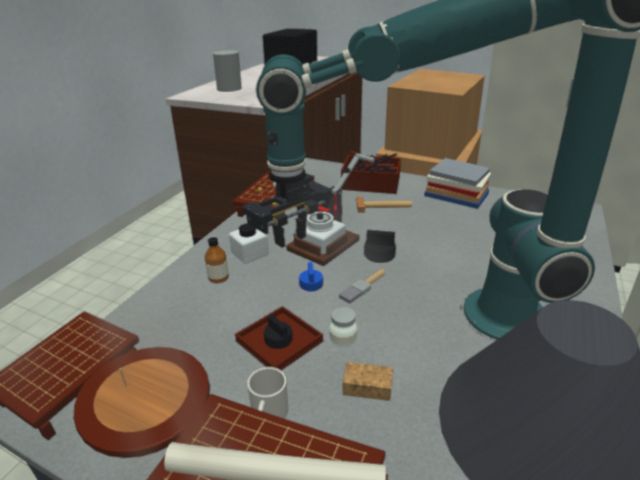

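View pics/wrist10.png

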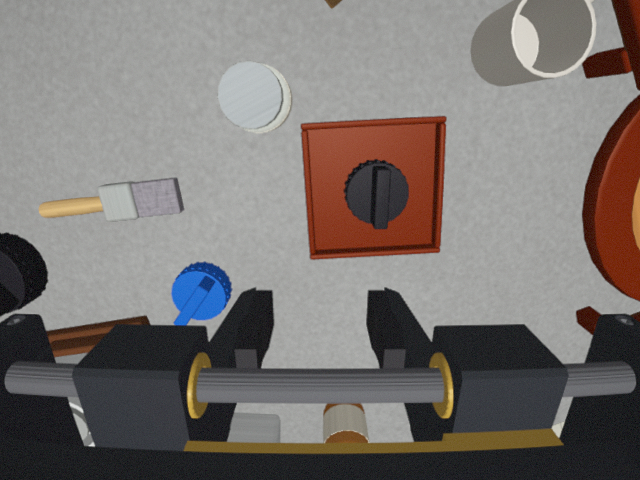

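The cap stands upright in the middle of the tray (wrist pixel 377,192). The lever lies back (scene pixel 205,205 to 255,240), the other things are where they were, and the gripper is clear of everything.

```bash
python3 -c "
from station import order
print(order.finish_job())"
```

```text
the job is handed in; nothing more can be done
None
```

The oil can is open: the cap stands upright in the middle of the tray and the clamp lever lies back at about 2.5 rad. I handed the job in at about 30 s of the 72 s allowed.

**What I did:**
- **Lever:** I gripped the handle and swung it over to about 2.38 rad. I then went back and moved it to about 2.5 rad to make more room for the gripper.
- **Which cap:** there were four like it: red, blue, a larger black one standing on the bench, and the black one on the can. I took the black one on the can, because it is the smaller of the two that are not red or blue.
- **Opening:** I pressed the cap to the bottom with about 15 N and turned it anticlockwise. The turning torque rose from about 0.25 to 1.1 N m at the stop, about 1.28 rad from the start. I turned it back about 15 degrees, and it rose past its catch and lifted off freely.
- **Placing:** the cap touched the tray floor at the expected height with under 8 N, and then I let it go.

**Last checks:** the pictures show the cap upright and central in the tray, the lever back, the other things in place and the gripper touching nothing.

**What disagreed:**
- At the stop the bar twisted a few degrees in the grip. I took the stop's angle from where the torque fell back to zero.
- The steady side force while pressing was about 6 N.
- My measurement of the tray's side came out about 145 mm instead of 150 mm, well within the room around the cap.

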